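# Clamp a child's last on the bench fixture and hold the lever

## Task

Stand the small pale wooden last with the blue sole squarely on the narrow steel ledge of the green clamp fixture, sole down, heel at the V-shaped heel stop and toe towards the rubber pad. Let go of it, then press the red palm knob down until the clamp lever's steel arm is level, so that the pad holds the last tight in the heel stop, and keep it pressed there: finish while still holding the knob down, because the lever springs up when released. Leave the dark last, the jar and the hammer where they are.

Things in the scene. Friction and masses are not known exactly. Their poses are not given: they have to be found in the camera images.
- last_center (a point): centre (29 mm over its underside) of the pale wooden shoe last with a blue sole: 140 mm long, 48 mm wide with flat upright sides near the centre, 58 mm tall over its heel half, 34 mm at its toe; both ends round, radius 24 mm. x points to the toe, z up. Loose, 0.2 to 0.35 kg, starts standing sole down on the bench. Grasp it across its width
- ledge (a point): middle of the top face of the fixture's narrow steel ledge, 60 mm over the bench, 100 mm long, 34 mm wide. x runs level from the heel stop towards the lever's pivot and knob, z up. The last's centre belongs 29 mm above this point, its x along this x. Set it 3 to 12 mm towards +x to clear the stop and the pad: on clamping, the pad pushes it home
- jig: the green clamp fixture, bolted to the bench; origin on the bench under the ledge's middle, axes as the ledge's. The V-shaped heel stop is 70 mm wide and rises 45 mm above the ledge, at x = -57 to -93 mm; with the heel right in it the last's centre is above the ledge's middle to about 3 mm. Pivot cheeks: x = 77 to 103 mm, 64 mm wide over all, top 200 mm over the bench
- pivot (a point): axis of the clamp lever, 90 mm along the ledge's x from its middle and 185 mm over the bench. The lever turns about the ledge's y axis; its arm reaches 137 mm to the ledge's +x side and a leg hangs down to the pad
- knob_top (a point): middle of the top of the red palm knob (48 mm disc) on the end of the lever arm, 130 mm out along the arm from the pivot and 26 mm above the arm's centre line. Arm level: 220 mm along the ledge's x from its middle, 211 mm over the bench. At rest (arm 0.35 rad up): 203 mm along x, 254 mm over the bench. Its z leans with the arm
- clamp_lever (a joint): turn of the clamp lever, rad: 0 at rest with the arm 0.35 rad up, 0.35 with the arm level, 0.55 at its stop; grows as the knob is pressed down. A spring returns it: the knob needs about 3 N to start and about 10 N when level with the last in place
- palm_knob: the red palm knob, which swivels stiffly on its stem; the origin lies under its disc, 20 mm below its top
- toe_pad: black round rubber pad, 28 mm across, on the lever's hanging leg; it pushes along the ledge's -x, about 19 mm above the ledge, and is itself sprung: it can sink 26 mm back at about 2 N plus 0.35 N per mm. It meets the toe at a lever turn of about 0.24 if the heel is in the stop, and lifts the toe 3 to 4 mm in clamping. The origin is at the front face's middle
- last: the pale last itself; origin under its centre, axes as at its centre
- dark_last: dark brown last of the same shape and size with a black sole, to be left alone; origin under its centre
- jar: closed jar with a yellow lid and label, 66 mm across and 100 mm tall, to be left alone; origin under its centre
- hammer: hammer lying on the bench, 220 mm long, to be left alone; handle to its -x
There are look-alikes about, which are no part of the job. Leave any pink look-alike of the last alone.

How it is judged:
By the outcome, as a careful person would: the job done as asked, in the order asked, and still so for the second after the job is handed in, while the arm keeps its last pose, push and grip.
It also fails if it takes over 58 s, if anything falls off the work surface, if the arm or the gripper's body presses on something with over 40 N, if the wrist force passes 120 N, or if a joint passes its speed limit or range.

## Robot

A 6-joint arm with a two-finger parallel gripper is mounted at the origin on the work surface. World frame = base frame: x ahead of the robot, y to its left, z up, the work surface at z = 0. Lengths are in m, angles in rad, forces in N, time in s.
With the tool pointing down it reaches from about 0.35 to 0.85 m from the base axis. Payload 8.1 kg.
Tool frame: the origin (TCP) lies midway between the tips of the shut fingers; the grasp point (between the pads) lies 19 mm behind it; z points along the fingers, y is the line along which they close (so a half turn about z gives the same grasp; the last joint's range is limited). The gripper opens to 93 mm and grips with 3 to 60 N. Pads are 15 mm wide; open, the fingers measure 128 mm over their backs; the gripper's body (75 mm by 188 mm) begins 65 mm behind the grasp point.
Start: joints at [-1.307, 0.13, 1.488, -0, 1.523, -0.085], TCP at [0.205, -0.564, 0.219] pointing down, gripper open.
Joint ranges: [-2.96, 2.96], [-0.89, 2.26], [0.02, 2.5], [-1.34, 4.48], [0, 2.73], [-2.66, 2.66]. Speed limits (rad/s): [2.39, 2.39, 2.79, 3.14, 3.14, 3.14].

## Interface

Orientations are given as a rotation vector (axis times angle).
In Python, from plant import read_state, read_camera, get_calibration, close_job gives the robot as it stands.
- The arm moves only by the shell command python3 -m crank 'ROWS' [FORCE]. ROWS is JSON, a list that holds one entry, the list of rows, each a list of 7 numbers: the gripper's target within -1 to 1 (fully open at 1, half-way at 0, shut at -1), then the shift along the tool's x, y, z as a fraction of full scale, then the turn, a rotation vector about the tool's x, y, z as a fraction of full scale. In form: [[[grip, x, y, z, rx, ry, rz], ...]]. A call has exactly 5 rows; each row is the pose to reach, as a shift and turn from the pose commanded when the call began, along the tool's axes at that moment; what a row does not reach only later rows make up. Full scale, the value 1, is 0.5 m for a shift and 90 degrees for a turn. A row lasts 1/8 s, in which the tool goes at most 62.5 mm and 10.7 degrees, less where a joint would pass 70% of its speed; a pose out of reach is approached as far as the arm can. A call with a number of a shift or a turn outside -1 to 1 is refused whole. A call with a gripper value outside its range is refused whole. The fingers move at their own pace and stop on an object; FORCE is the grip in N (left out, the last holds). Time passes only in rows, so rows that repeat a pose let the fingers close, or fill a call up. It gives the time, the measured TCP pose, the force, the opening and the grip force at its end, in the units of the state.
- read_state(): the state, without advancing time (a new reading comes with each control period).
- read_camera(name): name is "scene" or "side" or "wrist"; returns the picture (384x512x3 uint8, red, green, blue); there is no depth.
- get_calibration(name): a dict with "fx", "fy", "cx", "cy" (pixels), "eye" and "orientation" of the camera in the world; the wrist camera has in their place "mount" (4x4, takes a point from camera to tool coordinates, whose origin is the TCP and whose axes are the flange's). Camera axes: x right, y down, z forward; pixel columns grow to the right and rows downward; lengths in m; the calibration is good to about 2 mm. The wrist camera is an equidistant fisheye: a pixel r from the principal point sees the ray r / f radians off the axis. A picture is of the moment at which its call begins: read the wrist's pose just before it. get_calibration takes no time and is no camera call.
- close_job(): hands the job in; it is judged then, once.
The state is a dict: "t": time; "q": joint angles; "dq": joint speeds; "joint_torque": joint torques, N m; "tool_pos": TCP position; "orientation": TCP orientation; "force": force on the tool from outside, world axes, zero at the start; "wrist_torque": the same for the moment, N m; "opening": finger opening in m; "gripper_force": force on a finger pad.
Only numpy, scipy, OpenCV 4.12 (cv2) and the standard library are available. Lean on these libraries where they do the work, as an engineer would, in place of code of your own. Each camera call takes 0.05 s, during which the arm holds its last target. There are 200 camera calls.

## Working session

There is one attempt and no reset: what is moved stays moved. The work goes in short steps, Python scripts to look and compute and a shell command to move; the robot and the scene stay as the last step left them, time stands still between calls to the robot, and variables do not carry over. Pictures are saved under pics/ and viewed, at most 10 in all, crops included, and the job is handed in when it is done.

```bash
ls; mkdir -p pics; python3 - <<'E'
from plant import *
import cv2,numpy as np
for n in("scene","side","wrist"):
    cv2.imwrite(f"pics/{n}0.png",read_camera(n)[...,::-1]); print(n,get_calibration(n))
s=read_state();print(s)
a=[cv2.imread(f"pics/{n}0.png") for n in("scene","side")]
cv2.imwrite("pics/both0.png",cv2.resize(np.hstack(a),(800,300),interpolation=cv2.INTER_AREA))
E
```

```text
pics
scene {'fx': 371.9444231286507, 'fy': 371.9444231286507, 'cx': 255.27435292270113, 'cy': 196.4751704574318, 'eye': array([1.22038048, 0.6368197 , 0.8147525 ]), 'orientation': array([-0.92820843, -2.29533869,  1.26978789])}
side {'fx': 449.4220886282457, 'fy': 449.4220886282457, 'cx': 252.30847300738495, 'cy': 200.45697916504702, 'eye': array([0.09967167, 0.67738012, 0.81183655]), 'orientation': array([-0.64122744,  2.5241414 , -1.29095468])}
wrist {'fx': 297.3186396354542, 'fy': 297.3186396354542, 'cx': 257.1886909968696, 'cy': 195.38594174712674, 'mount': array([[-1.27385539e-04, -9.56996862e-01, -2.90098241e-01,
         8.08142214e-02],
       [ 9.99999961e-01, -1.94548446e-04,  2.02678643e-04,
         2.12164221e-04],
       [-2.50400987e-04, -2.90098204e-01,  9.56996849e-01,
        -1.65221161e-01],
       [ 0.00000000e+00,  0.00000000e+00,  0.00000000e+00,
         1.00000000e+00]])}
{'t': 0.15, 'q': array([-1.30737868e+00,  1.31007014e-01,  1.48899632e+00,  1.51088895e-05,
        1.52302879e+00, -8.53857379e-02]), 'dq': array([-0.00022699, -0.00264618, -0.00237994, -0.0001107 , -0.00022135,
        0.00076609]), 'joint_torque': array([ 2.33257691e-03, -5.60473859e+01, -4.92335665e+01,  7.69683067e-02,
        3.05010122e-02, -5.39340340e-05]), 'tool_pos': array([ 0.20498456, -0.56343438,  0.21783491]), 'orientation': array([-3.09252322e+00, -5.44875667e-01,  1.77317179e-04]), 'force': array([-0.09657602,  0.74197815, -0.07634433]), 'wrist_torque': array([ 0.00596445, -0.0143181 ,  0.00211621]), 'gripper_force': 0.0, 'opening': 0.09312221912128915}
```

View pics/scene0.png

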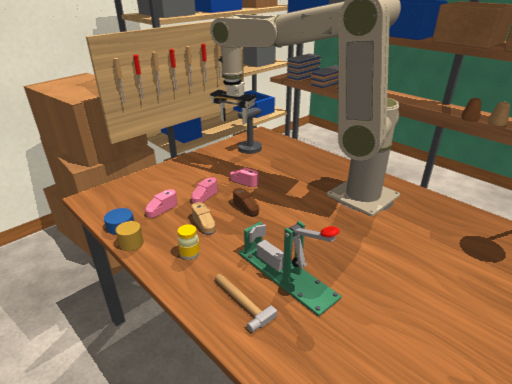

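View pics/side0.png

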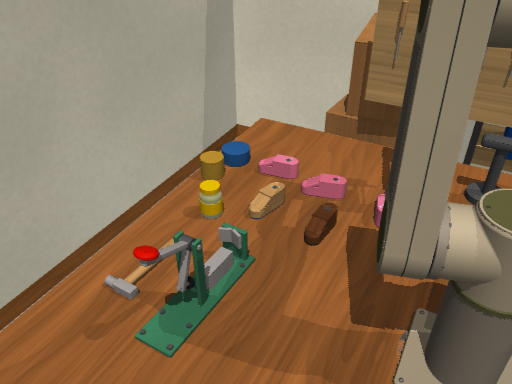

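The scene shows the pale last at (202,217), the dark last at (245,201), and three pink look-alikes at (162,203), (205,190) and (244,178). The fixture runs from its heel stop at (255,235) to the red knob at (330,232). In the side view the pale last is at (267,199), the knob at (146,253) and the heel stop at (235,240). Only the tan one fits "pale wood"; I'll confirm that in an enlarged crop.

```bash
cat > h.py <<'E'
import numpy as np,cv2
from scipy.spatial.transform import Rotation as R
from plant import *
def ray(n,uv,st=None):
    c=get_calibration(n); x=(np.array(uv,float)-[c['cx'],c['cy']])/[c['fx'],c['fy']]
    if n=="wrist":
        r=np.hypot(*x); d=np.r_[x/r*np.sin(r),np.cos(r)] if r>1e-9 else np.array([0,0,1.])
        T=np.eye(4);T[:3,:3]=R.from_rotvec(st['orientation']).as_matrix();T[:3,3]=st['tool_pos'];T=T@c['mount']
        return T[:3,3],T[:3,:3]@d
    d=R.from_rotvec(c['orientation']).apply(np.r_[x,1]); return np.array(c['eye']),d/np.linalg.norm(d)
def onz(n,uv,z,st=None):
    o,d=ray(n,uv,st); return o+d*(z-o[2])/d[2]
def tri(*obs):
    A=0;b=0;P=[]
    for o,d in obs:
        M=np.eye(3)-np.outer(d,d);A=A+M;b=b+M@o
    p=np.linalg.solve(A,b); return p,[np.linalg.norm((np.eye(3)-np.outer(d,d))@(p-o)) for o,d in obs]
E
python3 - <<'E'
from h import *
S=cv2.imread("pics/scene0.png");D=cv2.imread("pics/side0.png")
def big(m):
    n,l,s,c=cv2.connectedComponentsWithStats(m.astype('uint8'));i=1+np.argmax(s[1:,4]);return c[i],s[i]
k=[]
for n,I,(x0,y0,x1,y1) in(("scene",S,(310,215,350,245)),("side",D,(125,235,170,270))):
    h=cv2.cvtColor(I,cv2.COLOR_BGR2HSV);m=np.zeros(h.shape[:2],bool)
    m[y0:y1,x0:x1]=(((h[...,0]<4)|(h[...,0]>176))&(h[...,1]>200)&(h[...,2]>100))[y0:y1,x0:x1]
    c,s=big(m);print(n,c,s);k.append(ray(n,c))
print(tri(*k))
for n,uv in(("scene",(202,217)),("side",(267,199))): print(n,onz(n,uv,.035))
a=cv2.resize(S[165:320,140:350],(630,465),interpolation=3) 
b=cv2.resize(D[140:355,100:360],None,fx=2.3,fy=2.3,interpolation=3)
cv2.imwrite("pics/cs.png",cv2.resize(S[170:315,150:350],(800,580),interpolation=2));cv2.imwrite("pics/cd.png",cv2.resize(D[170:360,110:360],(780,593),interpolation=2))
E
```

```text
scene [329.4375     231.39583333] [321 227  18  10 144]
side [145.63356164 252.71917808] [133 246  26  15 292]
(array([0.5774586 , 0.23044146, 0.24641787]), [np.float64(0.0007356240287080514), np.float64(0.0007356240287080299)])
scene [ 0.59978298 -0.29227385  0.035     ]
side [ 0.59105783 -0.29422831  0.035     ]
```

View pics/cs.png

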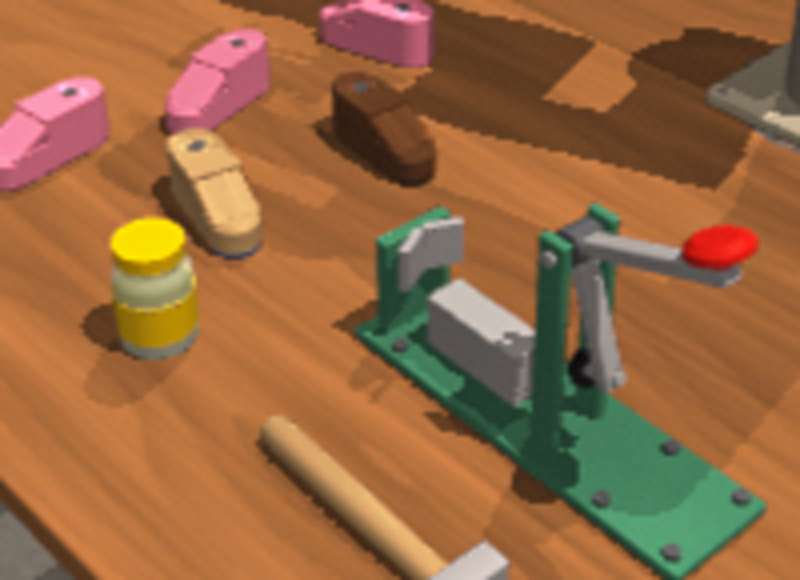

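View pics/cd.png

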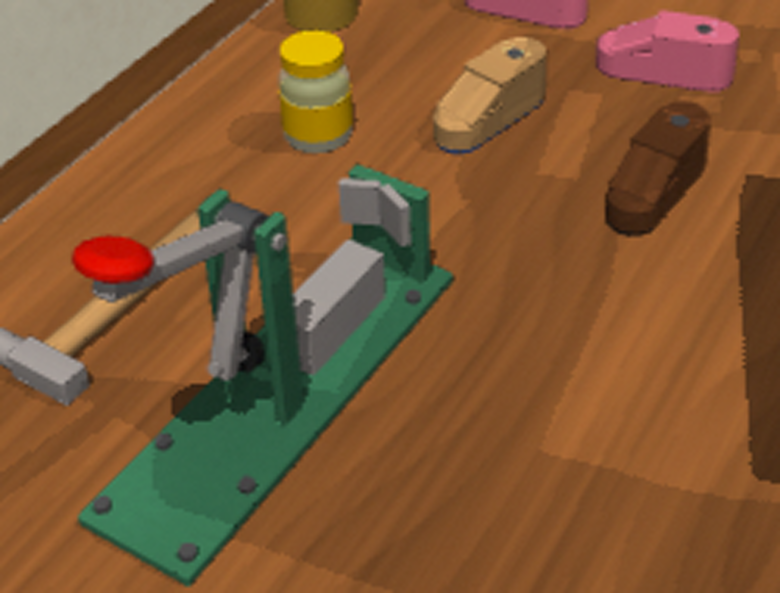

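The crop confirms it: the tan last with the blue sole, at scene (202,217) and side (267,199), is the target. Its toe points at the jig (hole at heel, crop (197,146), toe crop (240,245)). The pink ones and the dark one are ruled out by colour. Next I'll work out the geometry.

```bash
python3 - <<'E'
from h import *
cs=lambda u,v:ray("scene",(150+u/4-.4,170+v/4-.4)); cd=lambda u,v:ray("side",(110+u/3.12-.35,170+v/3.12-.35))
P=lambda n,a,b:(print(n,*[np.round(q,4) for q in tri(cs(*a),cd(*b))]),tri(cs(*a),cd(*b))[0])[1]
p1=P("plate+x",(675,572),(82,518));p2=P("plate-x",(765,503),(190,580))
P("lastHole",(197,146),(515,53));P("jarlid",(149,238),(312,44))
P("cheek-x",(603,212),(272,220)); P("toe",(242,250),(456,148))
P("boltA",(671,447),(246,485));P("boltB",(600,499),(102,505)) ;P("boltB2",(600,499),(165,440))
z=(p1[2]+p2[2])/2
f=lambda n,u:(150+u[0]/4-.4,170+u[1]/4-.4) if n=="scene" else (110+u[0]/3.12-.35,170+u[1]/3.12-.35)
for n,a,b in(("scene",(357,330),(675,572)),("side",(453,275),(190,580)),("scene",(430,292),(520,350))):
    zz=z if a[0]!=430 else .06
    A=onz(n,f(n,a),zz);B=onz(n,f(n,b),zz);print(n,A,B,np.degrees(np.arctan2(*(B-A)[1::-1])),np.linalg.norm(B-A))
E
```

```text
plate+x [0.6245 0.2589 0.0093] [0.0005 0.0005]
plate-x [0.5283 0.2639 0.0085] [0.0003 0.0003]
lastHole [ 0.5842 -0.3298  0.0587] [0.0014 0.0014]
jarlid [ 0.7261 -0.1963  0.102 ] [0.0023 0.0023]
cheek-x [0.5479 0.1137 0.1987] [0.0022 0.0022]
toe [ 0.6032 -0.2457 -0.0052] [0.0008 0.0008]
boltA [0.5377 0.186  0.0145] [0.0005 0.0005]
boltB [0.6248 0.2157 0.0151] [0.028 0.028]
boltB2 [0.6135 0.1812 0.0138] [0.0013 0.0013]
scene [ 0.6128432  -0.07845717  0.00891689] [0.6240206  0.25808228 0.00891689] 88.09774931847926 0.33672500716522785
side [ 0.51495511 -0.07801222  0.00891689] [0.5281712  0.2636959  0.00891689] 87.78510093290757 0.3419636020359595
scene [ 0.57919998 -0.02684205  0.06      ] [0.57828945 0.06992501 0.06      ] 90.53911056258619 0.09677134855035449
```

```bash
cat > go.py <<'E'
import sys; from h import *
# go.py x y z yaw_deg(of tool x) -> total shift & turn in row units
x,y,z,w=map(float,sys.argv[1:5]); s=read_state(); M=R.from_rotvec(s['orientation'])
T=R.from_euler('z',w,degrees=True)*R.from_euler('x',np.pi)
d=M.inv().apply(np.r_[x,y,z]-s['tool_pos']); r=(M.inv()*T).as_rotvec()
print("t",round(s['t'],2),"mm",np.linalg.norm(d)*1e3,"deg",np.degrees(np.linalg.norm(r)),"row",np.round(d/.5,4),np.round(r/(np.pi/2),4),"toolx yaw",M.as_euler('zyx',degrees=True)[0])
E
python3 go.py .59 -.297 .2 77
```

```text
t 0.15 mm 468.55336010427214 deg 57.01513475537265 row [ 0.9058 -0.2376  0.0361] [-8.000e-04 -5.000e-04 -6.335e-01] toolx yaw -19.984905514026856
```

```bash
python3 -m crank '[[[1,0.1,-0.026,0.004,0,0,-0.07],[1,0.2,-0.053,0.008,0,0,-0.14],[1,0.3,-0.08,0.012,0,0,-0.21],[1,0.41,-0.107,0.016,0,0,-0.29],[1,0.52,-0.135,0.02,0,0,-0.37]]]'; python3 go.py .59 -.297 .2 77
```

```text
t: 0.78
tool_pos: [0.4275, -0.4103, 0.2083]
orientation: [-2.805, -1.414, 0.0]
force: [0.2, -0.2, -0.7]
opening: 0.0927
gripper_force: 0.0
t 0.78 mm 198.25492211990576 deg 23.494247233891468 row [0.3755 0.1264 0.0166] [-1.00e-04 -0.00e+00 -2.61e-01] toolx yaw -53.50575538798316
```

```bash
python3 -m crank '[[[1,0.1,0.034,0.004,0,0,-0.07],[1,0.2,0.067,0.008,0,0,-0.14],[1,0.3,0.1,0.012,0,0,-0.21],[1,0.375,0.126,0.016,0,0,-0.26],[1,0.375,0.126,0.016,0,0,-0.26]]]'; python3 - <<'E'
from h import *
s=read_state();I=read_camera("wrist");np.save("w1.npy",np.r_[s['tool_pos'],s['orientation']]);cv2.imwrite("pics/w1.png",I[...,::-1])
print(s['t'],s['tool_pos'])
E
```

```text
t: 1.4
tool_pos: [0.5906, -0.2964, 0.1995]
orientation: [-2.459, -1.953, -0.0]
force: [0.1, -0.3, 0.0]
opening: 0.0932
gripper_force: 0.0
1.4 [ 0.59055228 -0.29641211  0.19951217]
```

View pics/w1.png

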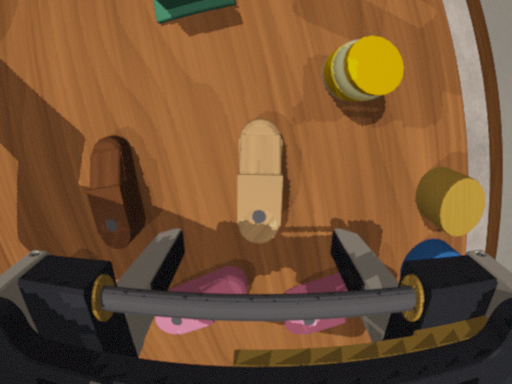

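The wrist view shows the pale last upright in the image: toe tip (261,121), heel back (258,243), top break line from (237,176) to (283,178), hole (259,216).

```bash
python3 - <<'E'
from h import *
v=np.load("w1.npy");s=dict(tool_pos=v[:3],orientation=v[3:])
I=cv2.imread("pics/w1.png");h=cv2.cvtColor(I,cv2.COLOR_BGR2HSV)
m=((h[...,0]>=13)&(h[...,0]<=22)&(h[...,2]>150)&(h[...,1]<150)).astype('uint8')
m[:110]=0;m[250:]=0;m[:,:215]=0;m[:,305:]=0
for y in range(115,248,8):
    x=np.flatnonzero(m[y]);
    if len(x)>5: print(y,x[0],x[-1])
f=lambda u,z:np.round(onz("wrist",u,z,s)[:2],4)
print("toe",f((261,120),.034),f((261,120),0.01),"heel",f((258.5,243),.058),"hole",f((259,216),.058),"break",f((237,176.5),.058),f((283,177.5),.058))
print("heel side",f((238,205),.058),f((282,205),.058),"toe side",f((241,150),.034),f((282,150),.034))
E
```

```text
123 247 271
131 241 277
139 239 280
147 238 279
155 239 279
163 239 279
171 239 279
179 237 282
187 237 281
195 237 281
203 237 281
211 237 280
219 237 280
227 271 278
toe [ 0.6097 -0.2317] [ 0.6097 -0.2327] heel [ 0.5762 -0.3639] hole [ 0.5842 -0.3318] break [ 0.5715 -0.283 ] [ 0.6188 -0.2951]
heel side [ 0.5648 -0.3142] [ 0.6115 -0.325 ] toe side [ 0.5803 -0.2594] [ 0.6251 -0.2697]
```

```bash
python3 go.py .593 -.298 .012 76.3
```

```text
t 1.45 mm 187.75399456741548 deg 0.4949385402573999 row [0.0011 0.0077 0.3754] [-0.0009 -0.0002  0.0054] toolx yaw -76.78807902272109
```

```bash
python3 -m crank '[[[1,0.001,0.007,0.08,0,0,0.005],[1,0.001,0.007,0.17,0,0,0.005],[1,0.001,0.007,0.26,0,0,0.005],[1,0.001,0.007,0.34,0,0,0.005],[1,0.001,0.007,0.374,0,0,0.005]]]'; python3 -m crank '[[[-1,0,0,0,0,0,0],[-1,0,0,0,0,0,0],[-1,0,0,0,0,0,0],[-1,0,0,0,0,0,0],[-1,0,0,0,0,0,0]]]' 30;  python3 go.py .593 -.298 .14 76.3
```

```text
t: 2.08
tool_pos: [0.5896, -0.2992, 0.0105]
orientation: [-2.47, -1.934, 0.003]
force: [-0.1, 0.2, -1.0]
opening: 0.0931
gripper_force: 0.0
t: 2.7
tool_pos: [0.5927, -0.2994, 0.0142]
orientation: [2.471, 1.939, 0.0]
force: [2.1, -0.3, 12.5]
opening: 0.0479
gripper_force: 30.1
t 2.7 mm 125.76614331052416 deg 0.06988707548427649 row [ 0.0027  0.     -0.2515] [ 0.0004  0.0002 -0.0007] toolx yaw -76.24110478869844
```

```bash
python3 -m crank '[[[-1,0,0,-0.05,0,0,0],[-1,0,0,-0.14,0,0,0],[-1,0,0,-0.24,0,0,0],[-1,0,0,-0.34,0,0,0],[-1,0,0,-0.35,0,0,0]]]';  python3 go.py .568 -.03 .19 87.8
```

```text
t: 3.32
tool_pos: [0.5948, -0.3006, 0.1942]
orientation: [2.465, 1.934, 0.005]
force: [0.8, -0.2, -2.3]
opening: 0.0481
gripper_force: 30.0
t 3.33 mm 271.9316295422287 deg 11.57123874383932 row [ 0.5129 -0.1809  0.0056] [ 0.005   0.0021 -0.1285] toolx yaw -76.23800453738902
```

```bash
python3 -m crank '[[[-1,0.08,-0.028,0,0,0,-0.02],[-1,0.19,-0.067,0,0,0,-0.05],[-1,0.31,-0.11,0.002,0,0,-0.08],[-1,0.42,-0.148,0.004,0,0,-0.11],[-1,0.51,-0.18,0.005,0,0,-0.128]]]';python3 -m crank '[[[-1,0,0,0,0,0,0],[-1,0,0,0,0,0,0],[-1,0,0,0,0,0,0],[-1,0,0,0,0,0,0],[-1,0,0,0,0,0,0]]]';python3 - <<'E'
from h import *
s=read_state();I=read_camera("wrist");np.save("w2.npy",np.r_[s['tool_pos'],s['orientation']]);cv2.imwrite("pics/w2.png",I[...,::-1])
cv2.imwrite("pics/s2.png",read_camera("scene")[...,::-1]);cv2.imwrite("pics/d2.png",read_camera("side")[...,::-1])
E
```

```text
t: 3.95
tool_pos: [0.564, -0.0277, 0.1838]
orientation: [-2.26, -2.178, 0.003]
force: [0.6, 1.2, -2.9]
opening: 0.0484
gripper_force: 30.0
t: 4.58
tool_pos: [0.5658, -0.0309, 0.186]
orientation: [-2.266, -2.176, 0.0]
force: [1.1, 1.2, -1.9]
opening: 0.0477
gripper_force: 30.0
```

View pics/w2.png

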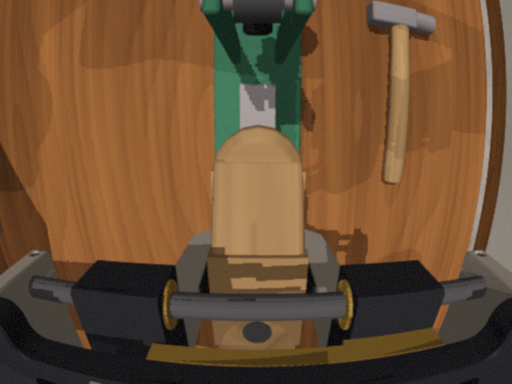

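The wrist view shows the held last (toe tip (258,127), square in the tool), the ledge strip at x 241–275 with its far end at y=84, plate edges at x≈214 and 301, and the cheeks at (215,5) and (302,5).

```bash
python3 - <<'E'
from h import *
v=np.load("w2.npy");s=dict(tool_pos=v[:3],orientation=v[3:])
h=cv2.cvtColor(cv2.imread("pics/w2.png"),cv2.COLOR_BGR2HSV)
f=lambda u,z:np.round(onz("wrist",u,z,s)[:2],4)
g=(h[...,1]<60)&(h[...,2]>100); pl=(h[...,0]>55)&(h[...,0]<90)&(h[...,1]>80)
for y in(88,96,104,112,120):
    x=np.flatnonzero(g[y,225:290])+225; p=np.flatnonzero((pl|g)[y,200:320])+200
    print(y,x[0],x[-1],f((x[0],y),.06),f((x[-1]+1,y),.06),"plate",p[0],p[-1],f((p[0],y),.009),f((p[-1]+1,y),.009))
c=np.flatnonzero(g[:,258][60:126])+60;print("ledge end row",c[0],f((258,c[0]),.06))
M=R.from_rotvec(v[3:]).as_matrix();print("toolx yaw",np.degrees(np.arctan2(M[1,0],M[0,0])),"tilt",np.degrees(np.arccos(-M[2,2])), "tcp",v[:3])
print("last toe at zlast .02", f((258,127),v[2]-.0142+.03), "sides", f((213.5,200),v[2]-.0142+.034),f((304.5,200),v[2]-.0142+.034))
E
```

```text
88 239 274 [0.5523 0.07  ] [0.5869 0.0686] plate 215 300 [0.522  0.0753] [0.6196 0.0714]
96 239 274 [0.5519 0.0621] [0.5866 0.0607] plate 215 300 [0.5215 0.066 ] [0.6193 0.0621]
104 239 273 [0.5516 0.0543] [0.5853 0.0529] plate 215 300 [0.521  0.0568] [0.6191 0.0529]
112 240 275 [0.5522 0.0464] [0.587 0.045] plate 215 299 [0.5205 0.0475] [0.6177 0.0436]
120 239 275 [0.5508 0.0386] [0.5867 0.0372] plate 215 299 [0.52   0.0383] [0.6175 0.0343]
ledge end row 85 [0.5706 0.0721]
toolx yaw 87.68119434898357 tilt 0.006971236185987294 tcp [ 0.5657764  -0.03094177  0.18603658]
last toe at zlast .02 [0.569 0.04 ] sides [0.5446 0.004 ] [0.5916 0.0021]
```

```bash
python3 go.py .5677 .0295 .1 87.8
```

```text
t 4.72 mm 105.00763978858883 deg 0.07258411247993277 row [ 0.1201 -0.0009  0.1723] [ 0.      0.     -0.0008] toolx yaw -87.72751133024661
```

```bash
python3 -m crank '[[[-1,0.06,0,0,0,0,0],[-1,0.12,-0.001,0,0,0,-0.001],[-1,0.12,-0.001,0.05,0,0,-0.001],[-1,0.12,-0.001,0.12,0,0,-0.001],[-1,0.12,-0.001,0.172,0,0,-0.001]]]';python3 -m crank '[[[-1,0,0,0,0,0,0],[-1,0,0,0,0,0,0],[-1,0,0,0,0,0,0],[-1,0,0,0,0,0,0],[-1,0,0,0,0,0,0]]]';python3 - <<'E'
from h import *
S=read_camera("scene")[...,::-1];D=read_camera("side")[...,::-1]
cv2.imwrite("pics/c3.png",np.hstack([cv2.resize(S[175:300,220:350],(400,385),interpolation=2),cv2.resize(D[195:320,130:260],(400,385),interpolation=2)]))
E
python3 go.py .5677 .0295 .0752 87.8
```

```text
t: 5.35
tool_pos: [0.5671, 0.03, 0.0987]
orientation: [-2.262, -2.179, 0.001]
force: [0.1, 0.0, -2.7]
opening: 0.0476
gripper_force: 30.0
t: 5.98
tool_pos: [0.5679, 0.0298, 0.1008]
orientation: [2.262, 2.179, 0.001]
force: [0.5, -0.9, -3.2]
opening: 0.0477
gripper_force: 30.0
t 6.08 mm 25.168470573575007 deg 0.0488173858128902 row [-0.0006  0.      0.0503] [ 0.0002 -0.      0.0005] toolx yaw -87.84573705525767
```

View pics/c3.png

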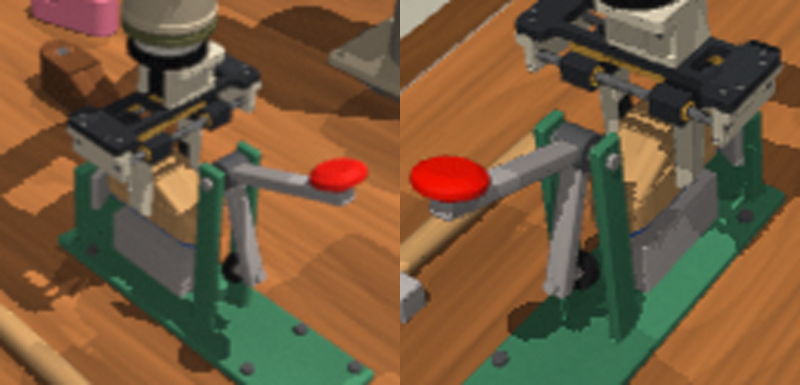

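The last hovers centred over the ledge. In the scene half its toe is at (195,230) beside the cheek, and the pad at (238,265) sits clear behind it. Lowering.

```bash
python3 -m crank '[[[-1,0,0,0.015,0,0,0],[-1,0,0,0.03,0,0,0],[-1,0,0,0.042,0,0,0],[-1,0,0,0.05,0,0,0],[-1,0,0,0.05,0,0,0]]]';python3 -m crank '[[[-1,0,0,0.001,0,0,0],[-1,0,0,0.001,0,0,0],[-1,0,0,0.001,0,0,0],[-1,0,0,0.001,0,0,0],[-1,0,0,0.001,0,0,0]]]'
```

```text
t: 6.7
tool_pos: [0.5675, 0.0298, 0.0748]
orientation: [-2.263, -2.179, 0.0]
force: [0.0, 0.8, -2.1]
opening: 0.0478
gripper_force: 30.0
t: 7.32
tool_pos: [0.5676, 0.0298, 0.0747]
orientation: [2.263, 2.179, 0.0]
force: [-0.7, -0.3, -2.7]
opening: 0.0477
gripper_force: 30.0
```

```bash
for i in 1 2; do python3 -m crank '[[[-1,0,0,0.001,0,0,0],[-1,0,0,0.002,0,0,0],[-1,0,0,0.002,0,0,0],[-1,0,0,0.002,0,0,0],[-1,0,0,0.002,0,0,0]]]' | egrep 'pos|force'; done
```

```text
tool_pos: [0.5677, 0.0298, 0.074]
force: [-4.8, -0.9, 6.1]
gripper_force: 30.0
tool_pos: [0.5679, 0.0296, 0.0738]
force: [-6.4, -1.2, 10.4]
gripper_force: 30.0
```

```bash
python3 -m crank '[[[-1,0,0,-0.001,0,0,0],[0.3,0,0,-0.001,0,0,0],[0.5,0,0,-0.001,0,0,0],[0.8,0,0,-0.001,0,0,0],[1,0,0,-0.001,0,0,0]]]';python3 -m crank '[[[1,0,0,-0.01,0,0,0],[1,0,0,-0.06,0,0,0],[1,0,0,-0.15,0,0,0],[1,0,0,-0.25,0,0,0],[1,0,0,-0.36,0,0,0]]]'
python3 -m crank '[[[1,-0.05,0,0,0,0,0],[1,-0.1,0,0,0,0,0],[1,-0.16,0,0,0,0,0],[1,-0.16,0,0,0,0,0],[1,-0.16,0,0,0,0,0]]]'
python3 - <<'E'
from h import *
s=read_state();np.save("w4.npy",np.r_[s['tool_pos'],s['orientation']])
W=read_camera("wrist")[...,::-1];S=read_camera("scene")[...,::-1];D=read_camera("side")[...,::-1]
for n in "WSD":cv2.imwrite(f"pics/{n}4.png",eval(n))
cv2.imwrite("pics/c4.png",np.hstack([cv2.resize(W[0:300,110:410],(400,400)),cv2.resize(D[195:320,130:260],(400,400),interpolation=2)]))
E
```

```text
t: 9.2
tool_pos: [0.5676, 0.0298, 0.073]
orientation: [-2.263, -2.179, 0.0]
force: [-0.2, -0.4, -0.3]
opening: 0.0833
gripper_force: 0.0
t: 9.82
tool_pos: [0.5671, 0.0298, 0.2547]
orientation: [-2.263, -2.179, 0.001]
force: [-0.4, 0.0, 0.3]
opening: 0.0931
gripper_force: 0.0
t: 10.45
tool_pos: [0.5646, -0.0497, 0.2534]
orientation: [-2.263, -2.179, -0.001]
force: [0.5, 0.5, 0.8]
opening: 0.0931
gripper_force: 0.0
```

View pics/c4.png

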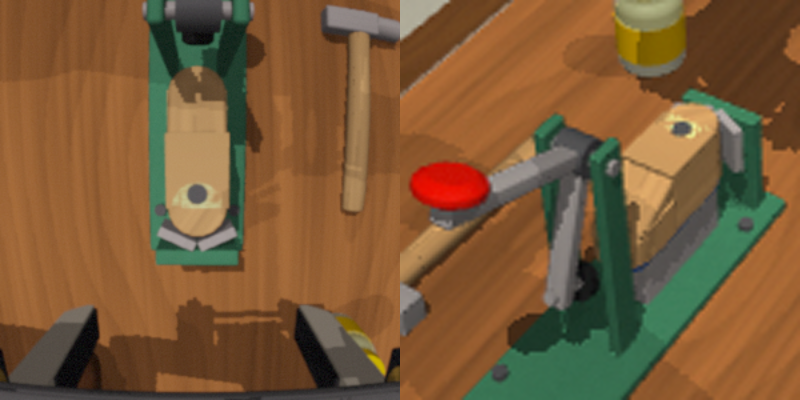

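The pale last stands on the ledge sole down, heel at the V stop (wrist crop (197,238)), toe towards the pad. Its outline is straight and upright, and the knob is still at rest. Now checking its pose numerically and working out the knob approach.

```bash
python3 - <<'E'
from h import *
v=np.load("w4.npy");s=dict(tool_pos=v[:3],orientation=v[3:])
w=lambda x,y:(110+x*.75-.1,y*.75-.1)
c=np.array([.5684,.023]);a=np.radians(87.8);J=np.array([[np.cos(a),np.sin(a)],[-np.sin(a),np.cos(a)]])
for n,u,z in(("heel",(197,238),.118),("hole",(197,194),.118),("break l",(165,132),.118),("break r",(229,133),.118),("heelside l",(167,210),.118),("heelside r",(230,208),.118),("toe",(198,68),.094),("plate l",(157,245),.009),("plate r",(238,245),.009),("stopL",(160,230),.105),("stopR",(236,230),.105)):
    print(n,np.round(1e3*J@(onz("wrist",w(*u),z,s)[:2]-c),1))
E
python3 go.py .5766 .229 .3 87.8
```

```text
heel [-64.8   0.6]
hole [-30.2   0.6]
break l [17.2 24.5]
break r [ 16.4 -23.3]
heelside l [-42.6  23.6]
heelside r [-41.  -24.8]
toe [70.9 -0.2]
plate l [-98.7  43.2]
plate r [-98.7 -43.5]
stopL [-61.2  30.6]
stopR [-61.1 -31.1]
t 10.6 mm 282.42946943014925 deg 0.10135745985915777 row [ 0.5571  0.0035 -0.0935] [ 0.     -0.0002  0.0011] toolx yaw -87.90039795006375
```

The last sits about +7 mm along x, within 1 mm sideways, and square. Moving over the knob with the fingers shut.

```bash
python3 -m crank '[[[-1,0.04,0,-0.08,0,0,0],[-1,0.16,0.001,-0.0935,0,0,0],[-1,0.28,0.002,-0.0935,0,0,0],[-1,0.4,0.003,-0.0935,0,0,0],[-1,0.5,0.003,-0.0935,0,0,0]]]' 10;python3 -m crank '[[[-1,0.03,0,0,0,0,0],[-1,0.057,0,0,0,0,0],[-1,0.057,0,0,0,0,0],[-1,0.057,0,0,0,0,0],[-1,0.057,0,0,0,0,0]]]';python3 go.py .5762 .229 .256 87.8;python3 - <<'E'
from h import *
S=read_camera("scene")[...,::-1];D=read_camera("side")[...,::-1]
cv2.imwrite("pics/c5.png",np.hstack([cv2.resize(S[165:290,235:365],(400,385),interpolation=2),cv2.resize(D[175:300,95:225],(400,385),interpolation=2)]))
E
```

```text
t: 11.22
tool_pos: [0.5749, 0.2027, 0.3]
orientation: [-2.261, -2.181, -0.001]
force: [0.9, -0.7, -0.5]
opening: 0.0475
gripper_force: 0.0
t: 11.85
tool_pos: [0.5768, 0.227, 0.3001]
orientation: [2.264, 2.177, 0.0]
force: [0.7, 0.7, -0.2]
opening: 0.001
gripper_force: 0.0
t 11.85 mm 44.10500069736121 deg 0.04342510212004805 row [ 0.004  -0.0014  0.0881] [ 0.0001  0.0001 -0.0005] toolx yaw -87.75871508135384
```

View pics/c5.png

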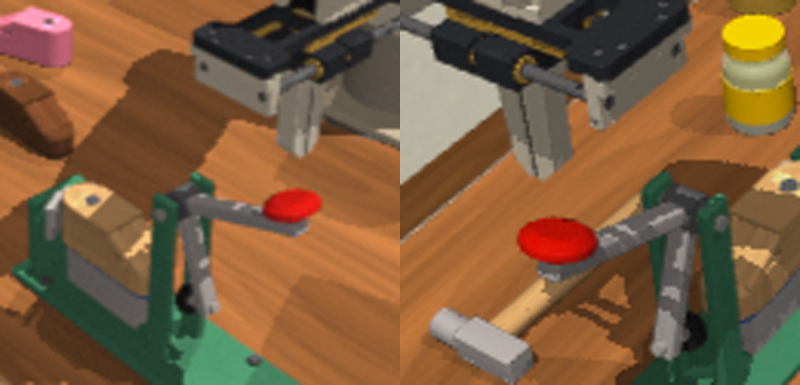

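The closed fingertips hang directly above the knob (scene half: tips (297,150), knob (293,205)), and the last is undisturbed. Pressing along the knob's arc.

```bash
python3 -m crank '[[[-1,0,0,0.05,0,0,0],[-1,0.002,0,0.084,0,0,0],[-1,0.008,0,0.1,0,0,0],[-1,0.015,0,0.118,0,0,0],[-1,0.02,0,0.134,0,0,0]]]' 10;python3 -m crank '[[[-1,0.004,0,0.012,0,0,0],[-1,0.008,0,0.024,0,0,0],[-1,0.011,0,0.036,0,0,0],[-1,0.013,0,0.044,0,0,0],[-1,0.013,0,0.044,0,0,0]]]';python3 -m crank '[[[-1,0,0,0,0,0,0],[-1,0,0,0,0,0,0],[-1,0,0,0,0,0,0],[-1,0,0,0,0,0,0],[-1,0,0,0,0,0,0]]]';python3 - <<'E'
from h import *
S=read_camera("scene")[...,::-1];D=read_camera("side")[...,::-1]
cv2.imwrite("pics/S6.png",S);cv2.imwrite("pics/D6.png",D)
cv2.imwrite("pics/c6.png",np.hstack([cv2.resize(S[175:300,235:365],(400,385),interpolation=2),cv2.resize(D[190:315,115:245],(400,385),interpolation=2)]))
E
```

```text
t: 12.58
tool_pos: [0.577, 0.2386, 0.233]
orientation: [-2.262, -2.18, -0.001]
force: [-2.5, -0.5, 5.7]
opening: 0.0007
gripper_force: 2.9
t: 13.2
tool_pos: [0.5775, 0.2447, 0.2119]
orientation: [2.262, 2.179, 0.001]
force: [-4.9, -2.4, 10.0]
opening: 0.0004
gripper_force: 4.8
t: 13.82
tool_pos: [0.5775, 0.2446, 0.2122]
orientation: [2.262, 2.179, 0.002]
force: [-4.0, -2.6, 8.9]
opening: 0.0009
gripper_force: 4.7
```

View pics/c6.png

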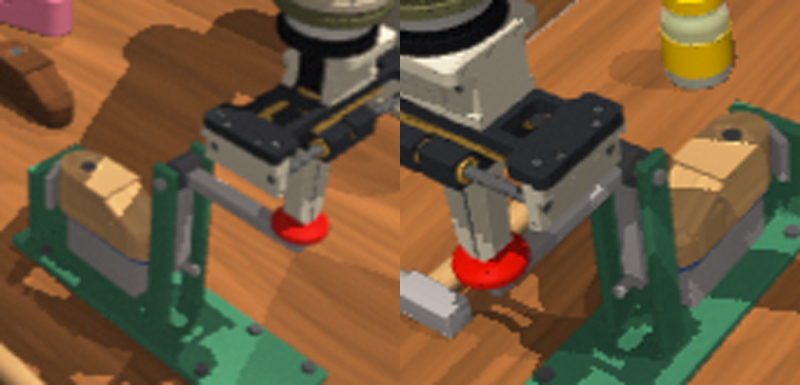

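The knob is pressed under the fingertips (scene half (300,225)). The arm looks about level, the pad leg is against the toe, and the last is upright in the stop. Now checking the arm's slope numerically from its edges in the image.

```bash
python3 - <<'E'
from h import *
c=np.array([.5684,.023]);a=np.radians(87.8);ux=np.array([np.cos(a),np.sin(a),0]);uy=np.array([-np.sin(a),np.cos(a),0]);C=np.r_[c,0]
def pl(n,uv,y):
    o,d=ray(n,uv);t=(y-(o-C)@uy)/(d@uy);p=o+t*d-C;return p@ux*1e3,p[2]*1e3
for tag,sp,dp in(("rest","scene0","side0"),("now","S6","D6")):
  for n,f,sgn in(("scene",sp,-1),("side",dp,1)):
    I=cv2.imread(f"pics/{f}.png");h=cv2.cvtColor(I,cv2.COLOR_BGR2HSV);g=(h[...,1]<50)&(h[...,2]>70)
    cols={("rest","scene"):range(302,319),("now","scene"):range(303,322),("rest","side"):range(158,178),("now","side"):range(158,182)}[tag,n]
    ys={("scene"):range(225,262),("side"):range(228,285)}[n]
    P=[]
    for x in cols:
        r=[y for y in ys if g[y,x]]
        if not r: continue
        # longest run
        runs=np.split(r,np.flatnonzero(np.diff(r)>1)+1);q=max(runs,key=len);P.append((x,q[0],q[-1]+1))
    P=np.array(P);
    for nm,k in(("top",1),("bot",2)):
        Q=np.array([pl(n,(x-.0,y-.5),(0 if nm=="top" else sgn*.006)) for x,y in P[:,[0,k]]])
        m=np.polyfit(Q[:,0],Q[:,1],1);r=np.abs(Q[:,1]-np.polyval(m,Q[:,0]));k2=r<3;m=np.polyfit(Q[k2,0],Q[k2,1],1)
        print(tag,n,nm,len(P),"n",k2.sum(),"slope rad",round(np.arctan(m[0]),3),"z@x=90:",round(np.polyval(m,90),1),"z@220",round(np.polyval(m,220),1))
E
```

```text
rest scene top 17 n 6 slope rad 0.402 z@x=90: 189.8 z@220 245.0
rest scene bot 17 n 4 slope rad 0.534 z@x=90: 159.4 z@220 236.2
rest side top 20 n 14 slope rad 0.298 z@x=90: 201.6 z@220 241.6
rest side bot 20 n 20 slope rad 0.343 z@x=90: 179.3 z@220 225.8
now scene top 19 n 2 slope rad 0.832 z@x=90: 147.5 z@220 290.4
now scene bot 19 n 3 slope rad 0.797 z@x=90: 124.8 z@220 257.7
now side top 24 n 17 slope rad -0.007 z@x=90: 218.4 z@220 217.4
now side bot 24 n 24 slope rad 0.021 z@x=90: 177.4 z@220 180.2
```

```bash
python3 -m crank '[[[-1,0,0,0.003,0,0,0],[-1,0,0,0.006,0,0,0],[-1,0,0,0.006,0,0,0],[-1,0,0,0.006,0,0,0],[-1,0,0,0.006,0,0,0]]]';python3 -m crank '[[[-1,0,0,0,0,0,0],[-1,0,0,0,0,0,0],[-1,0,0,0,0,0,0],[-1,0,0,0,0,0,0],[-1,0,0,0,0,0,0]]]'; python3 - <<'E'
from h import *
c=np.array([.5684,.023]);a=np.radians(87.8);ux=np.array([np.cos(a),np.sin(a),0]);uy=np.array([-np.sin(a),np.cos(a),0]);C=np.r_[c,0]
I0=cv2.imread("pics/side0.png");I=read_camera("side")[...,::-1];S=read_camera("scene")[...,::-1];cv2.imwrite("pics/D7.png",I);cv2.imwrite("pics/S7.png",S)
h=cv2.cvtColor(np.ascontiguousarray(I),cv2.COLOR_BGR2HSV);g=(h[...,1]<50)&(h[...,2]>70);Q=[]
for x in range(158,182):
    r=[y for y in range(228,285) if g[y,x]];q=max(np.split(r,np.flatnonzero(np.diff(r)>1)+1),key=len)
    o,d=ray("side",(x,q[-1]+.5));t=(.006-(o-C)@uy)/(d@uy);p=o+t*d-C;Q.append((p@ux,p[2]))
Q=np.array(Q);m=np.polyfit(*Q.T,1);print("slope",np.arctan(m[0]))
# last: hole + sole; jar/dark/hammer unchanged check by image differences
D=cv2.imread("pics/D4.png")
for n,b in(("jar",(195,175,228,222)),("dark",(300,200,340,245)),("hammer",(105,270,140,300))):
    x0,y0,x1,y1=b;print(n,np.abs(I[y0:y1,x0:x1].astype(int)-D[y0:y1,x0:x1]).mean())
# knob hole tracking: dark bolt on last's heel in both views
for nm,(A,B) in(("before",(cv2.imread("pics/S4.png"),D)),("now",(S,I))):
    o=[]
    for n,J,(x0,y0,x1,y1) in(("scene",A,(255,215,275,235)),("side",B,(335-120,225,240,245))):
        hh=cv2.cvtColor(np.ascontiguousarray(J[y0:y1,x0:x1]),cv2.COLOR_BGR2HSV);mk=((hh[...,2]<95)&(hh[...,1]<120)).astype('uint8')
        k,l,s,cc=cv2.connectedComponentsWithStats(mk)
        if k>1: i=1+np.argmax(s[1:,4]);o.append((n,cc[i]+[x0,y0],s[i,4]))
    p=tri(*[ray(n,u) for n,u,_ in o]) if len(o)==2 else None
    print(nm,o,p and (np.round(p[0],4),np.round(1e3*np.array([(p[0]-C)@ux,(p[0]-C)@uy]),1),p[1][0]))
E
```

```text
t: 14.55
tool_pos: [0.5776, 0.245, 0.2098]
orientation: [2.262, 2.179, 0.003]
force: [-4.4, -0.8, 11.5]
opening: 0.0008
gripper_force: 5.6
t: 15.18
tool_pos: [0.5776, 0.245, 0.2097]
orientation: [2.262, 2.179, 0.003]
force: [-4.9, -1.1, 11.3]
opening: 0.0005
gripper_force: 5.6
slope 0.0021582416063650385
jar 19.561573178594454
dark 30.99574074074074
hammer 24.593968253968253
before [('scene', array([255. , 232.5]), np.int32(4)), ('side', array([235.32432432, 239.75675676]), np.int32(37))] (array([ 0.5585, -0.0569,  0.0708]), array([-80.2,   6.8]), np.float64(0.00159156668909141))
now [('scene', array([258.90909091, 222.90909091]), np.int32(11)), ('side', array([236.43589744, 239.61538462]), np.int32(39))] (array([ 0.5443, -0.0463,  0.0971]), array([-70.2,  21.4]), np.float64(0.011335602040391576))
```

```bash
python3 - <<'E'
from h import *
c=np.array([.5684,.023]);a=np.radians(87.8);J=np.array([[np.cos(a),np.sin(a)],[-np.sin(a),np.cos(a)]])
p,e=tri(ray("scene",(263.3,229)),ray("side",(222.9,233.5)));print(p,e,1e3*J@(p[:2]-c))
# darkest point near hole in both views, before (4) and now (7)
for k in"47":
    o=[]
    for n,f,(u,v) in(("scene","S",(264,229)),("side","D",(222,234))):
        w=cv2.GaussianBlur(cv2.cvtColor(cv2.imread(f"pics/{f}{k}.png"),cv2.COLOR_BGR2HSV)[...,1],(3,3),0)[v-5:v+6,u-6:u+7].astype(float)
        q=np.clip(120-w,0,None);yy,xx=np.mgrid[v-5:v+6,u-6:u+7];o.append((n,((q*xx).sum()/q.sum(),(q*yy).sum()/q.sum())))
    p,e=tri(*[ray(*i) for i in o]);print(k,np.round(o[0][1]+o[1][1],1),p,e[0],1e3*J@(p[:2]-c))
E
```

```text
[ 0.56684831 -0.01284337  0.11680283] [np.float64(0.001475164417554725), np.float64(0.001475164417554704)] [-35.87651505   0.17459911]
4 [263.8 229.1 221.2 234.6] [ 0.56809356 -0.00830484  0.11790964] 0.00010475496456185383 [-31.29352967  -0.89551267]
7 [263.2 228.3 222.4 233.2] [ 0.56737259 -0.0120243   0.11908359] 0.0005935592491890451 [-35.03792841  -0.31785401]
```

The heel hole moved about 4–5 mm home into the stop, the arm slope is 0.002 rad, and the knob is held at about 11 N. Handing in.

```bash
python3 -c "
from plant import *
print(close_job())"
```

```text
the job is handed in; nothing more can be done
None
```

The pale last stands sole down on the ledge with its heel in the V stop; I handed the job in with the red knob held down at about 11 N and the lever arm level (measured slope 0.002 rad), at about 15 s of the 58 s allowed.

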